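# Touch off a clamped tooth cast at its three studs

## Robot

A 6-joint arm with a two-finger parallel gripper is mounted at the origin on the work surface. World frame = base frame: x ahead of the robot, y to its left, z up, the work surface at z = 0. Lengths are in m, angles in rad, forces in N, time in s.
With the tool pointing down it reaches from about 0.3 to 0.825 m from the base axis. Payload 5.4 kg.
Tool frame: the origin (TCP) lies at the very end of the fingers, on their centre line; the grasp point (between the pads) lies 19 mm behind it; z points along the fingers, y is the line along which they close (so a half turn about z gives the same grasp; the last joint's range is limited). The gripper opens to 92 mm and grips with 3 to 60 N. Pads are 20 mm wide; open, the fingers measure 128 mm over their backs; the gripper's body (75 mm by 189 mm) begins 69 mm behind the grasp point.
Start: joints at [1.133, 0.158, 1.597, -0, 1.386, -0.21], TCP at [0.13, 0.56, 0.215] pointing down, gripper open.
Joint ranges: [-2.91, 2.91], [-0.94, 2.29], [0.18, 2.7], [-1.29, 4.43], [0.17, 2.64], [-3, 3]. Speed limits (rad/s): [2.57, 2.57, 3.14, 3.14, 3.14, 3.14].

## Interface

Orientations are given as a rotation vector (axis times angle).
In Python, from workcell import bot gives the robot as it stands. Calls block until the motion is done:
- bot.goto(position, orientation): joint-space move of the TCP to a pose.
- bot.line_to(position, rot=None, max_speed=0.15): straight line of the TCP; rot=None keeps the orientation; max_speed is the mean speed in m/s.
- bot.set_joints(angles): joint-space move.
- bot.set_gripper(opening, newtons=None): opening from 0.0 (shut) to 1.0 (fully open); newtons is the grip in N (None keeps the last); returns when the fingers have stopped.
- bot.hold(seconds).
- bot.inverse_kinematics(position, orientation): joint angles nearest the present ones, or None.
- bot.read_camera(name): name is "scene" or "side" or "wrist"; returns a dict with "pixels" (384x512x3 uint8, blue, green, red), "fx", "fy", "cx", "cy" (pixels), "k1" (the pictures are not rectified: a ray, as slopes to the right and down, at radius r is drawn at 1 + k1 r^2 times it, then the intrinsics apply), "R" (3x3) and "t" (3): a world point X has camera coordinates R X + t. Camera axes: x right, y down, z forward; pixel columns grow to the right and rows downward; lengths in m; the calibration is good to about 2 mm. A picture is of the moment at which its call begins. There is no depth.
A pose or a line that the arm cannot do raises bot.MotionError and nothing moves.
- bot.job_done(): hands the job in; it is judged then, once.
Readings, each from a call of its own:
- bot.current_clock(): time.
- bot.current_joints(): joint angles.
- bot.current_joint_vel(): joint speeds.
- bot.current_effort(): joint torques, N m.
- bot.current_ee_pos(): TCP position.
- bot.current_tool_rot(): TCP orientation.
- bot.current_contact_force(): force on the tool from outside, world axes, zero at the start.
- bot.current_ft_torque(): the same for the moment, N m.
- bot.current_opening(): opening from 0.0 (shut) to 1.0 (fully open).
- bot.current_grip_force(): force on a finger pad.
Only numpy, scipy, OpenCV 4.12 (cv2) and the standard library are available. Lean on these libraries where they do the work, as an engineer would, in place of code of your own. Each camera call takes 0.05 s, during which the arm holds its last target. There are 200 camera calls.

## Task

Take the hand probe out of its fork rest and touch off the tooth cast clamped on the survey table: press the probe's sprung stylus gently down on the flat top of each of the three steel studs, so that it gives a little but is never pushed fully in, and hold it there for about half a second. Start with the front stud, at the closed end of the tooth row, and go on clockwise as seen from above. Then hang the probe upright in its rest again, without shifting the cast or disturbing the other things on the bench.

Things in the scene. Friction and masses are not known exactly. Their poses are not given: they have to be found in the camera images.
- probe_grip (a point): Point on the axis of the probe's handle to grip it at. The probe (0.16 kg) hangs upright in its rest. From the top: square handle 20 x 20 x 70 mm with dark ring lines, its top 31 mm above this point; round dark collar 36 mm across, from 39 to 45 mm below it; round sleeve 14 mm across, down to 100 mm below it; thin sprung stylus. z runs up the probe, x and y are square to the handle's flats.
- stylus_tip (a point): Lowest point of the stylus, a steel rod 5 mm across with a ball end of 8 mm. It sticks out 30 mm from the sleeve on the probe's axis, so it lies 130 mm below the grip point when free. Axes as the probe's.
- stylus (a joint): How far the sprung stylus is pushed into the probe, m: 0 free, 0.012 fully in (solid). The spring needs 2 N to begin to move and 0.4 N more per mm, so 4 N at 5 mm and 6.8 N at 12 mm.
- rest: The probe's rest, fixed to the bench: dark foot 90 x 80 mm, back post 60 mm wide on its +x side, and from the post's top towards -x a level fork of two prongs, upper face 110 mm high. The slot between them is 22 mm wide, open to -x and from above; the sleeve hangs in it, the collar lies on the prongs. Origin on the bench under the seat; z up.
- rest_seat (a point): Where the middle of the collar's underside lies when the probe hangs in the rest: on the slot's middle line, level with the prongs' upper face, 110 mm above the bench. The slot ends 13 mm from it towards +x and the prongs end 30 mm from it towards -x. Axes as the rest's.
- cast: Plaster tooth cast, 84 x 84 mm, clamped on the round tilting plate (108 mm) of the survey table. Teeth 13 mm high in a horseshoe. Three dark steel studs, 16 mm across, 16 mm high, flat tops. The plate is locked at a tilt of up to 8 degrees; stylus touches do not move it. Origin: pivot, 37 mm above the bench; x to the cast's front (closed, rounded end of the tooth row), y to its left, z up out of the plate.
- stud_front (a point): Centre of the top of the front stud, ahead of the front teeth at the rounded end of the cast, at (34, 0, 46) mm in the cast's frame.
- stud_right (a point): Centre of the top of the next stud clockwise seen from above, behind the teeth's right end, at (-34, -34, 46) mm in the cast's frame.
- stud_left (a point): Centre of the top of the last stud clockwise seen from above, behind the teeth's left end, at (-34, 34, 46) mm in the cast's frame.
- spare_cast: Bystander, to be left alone: a loose bare plaster tooth cast without studs, 84 x 84 x 35 mm. Origin at its underside.
- bur_block: Bystander, to be left alone: a wooden block with small burs, 45 x 75 x 43 mm. Origin at its underside.
- stone_jar: Bystander, to be left alone: a closed jar, 64 mm across, 75 mm high. Origin at its underside.
- mix_bowl: Bystander, to be left alone: a rubber mixing bowl, 110 mm across, 60 mm high. Origin at its underside.
- wax_knife: Bystander, to be left alone: a flat spatula lying down, 180 mm long. Origin at its underside.
- bench_brush: Bystander, to be left alone: a brush lying down, 170 mm long. Origin at its underside.
- bur_cup: Bystander, to be left alone: an empty glass cup, 56 mm across, 60 mm high. Origin at its underside.
There are look-alikes about, which are no part of the job. What is meant by the part that bears probe_grip is not yellow, and is the smaller of those in its own colour.

How it is judged:
On the way, in this order (a step that is already met when the one before it is completed fails the run):
1. the probe is lifted at least 30 mm clear of its rest (z of probe_grip in the frame of rest_seat above 0.075 m), for 0.1 s.
2. the stylus tip is on the top of the front stud (within 8 mm of its centre) and pushed in by more than 1.5 mm for 0.3 s (distance between stylus_tip and stud_front below 0.008 m and value of joint stylus above 0.0015 m), for 0.3 s.
3. the stylus tip is on the top of the right (next clockwise) stud (within 8 mm of its centre) and pushed in by more than 1.5 mm for 0.3 s (distance between stylus_tip and stud_right below 0.008 m and value of joint stylus above 0.0015 m), for 0.3 s.
4. the stylus tip is on the top of the left (last) stud (within 8 mm of its centre) and pushed in by more than 1.5 mm for 0.3 s (distance between stylus_tip and stud_left below 0.008 m and value of joint stylus above 0.0015 m), for 0.3 s.
At the end, for the whole second after the job is handed in: The probe hangs upright (within 0.08 rad) in its rest, its collar on the prongs (height within 4 mm) and its axis within 12 mm of the seat point, released and at rest (horizontal distance between probe_grip and rest_seat below 0.012 m and z of probe_grip in the frame of rest_seat between 0.041 and 0.049 m and angle between probe_grip's own z axis and vertical below 0.08 rad); the robot touches nothing.
It fails at once if the stylus is pushed fully in (11.5 of 12 mm) (value of joint stylus above 0.0115 m).
It fails at once if the cast is shifted or tilted by more than 4 mm (distance of any of stud_front, stud_right, stud_left from where it was at the start of the episode above 0.004 m).
It fails at once if a bystander is moved by more than 20 mm (distance of any of spare_cast, bur_block, stone_jar, mix_bowl, wax_knife, bench_brush, bur_cup from where it was at the start of the episode above 0.02 m).
It also fails if it takes over 62 s, if anything falls off the work surface, if the arm or the gripper's body presses on something with over 40 N, if the wrist force passes 120 N, or if a joint passes its speed limit or range.

## Working session

There is one attempt and no reset: what is moved stays moved. The work goes in short steps, each a Python script; the robot and the scene stay as the last script left them, time stands still between calls to the robot, and variables do not carry over. Pictures are saved under pics/ and viewed, at most 10 in all, crops included, and the job is handed in when it is done.

```bash
mkdir -p pics; ls
cat > h.py <<'E'
import numpy as np, cv2, pickle
from workcell import bot
def snap(n,f):
    c=bot.read_camera(n); cv2.imwrite(f'pics/{f}.png',c['pixels']); pickle.dump(c,open(f'pics/{f}.pkl','wb')); return c
def load(f): return pickle.load(open(f'pics/{f}.pkl','rb'))
def proj(c,X):
    p=np.atleast_2d(X)@np.array(c['R']).T+np.array(c['t']); s=p[:,:2]/p[:,2:]
    s=s*(1+c['k1']*(s**2).sum(1,keepdims=True)); return s*[c['fx'],c['fy']]+[c['cx'],c['cy']]
def ray(c,uv):
    d=(np.array(uv,float)-[c['cx'],c['cy']])/[c['fx'],c['fy']]; s=d.copy()
    for _ in range(20): s=d/(1+c['k1']*(s@s))
    R=np.array(c['R']); return -R.T@np.array(c['t']), R.T@np.array([*s,1])
def onz(c,uv,z):
    o,d=ray(c,uv); return o+d*(z-o[2])/d[2]
def tri(obs):
    A=0;b=0
    for c,uv in obs:
        o,d=ray(c,uv); d=d/np.linalg.norm(d); P=np.eye(3)-np.outer(d,d); A=A+P; b=b+P@o
    return np.linalg.solve(A,b)
E
python3 - <<'E'
from h import *
for n in('scene','side'):
    c=snap(n,n+'0'); print(n,c['fx'],c['k1'],-np.array(c['R']).T@c['t'])
a=[cv2.imread(f'pics/{n}0.png') for n in('scene','side')]
E
```

```text
pics
scene 400.74084196410763 -0.0699008555679805 [1.3981756  0.52350024 1.04518037]
side 444.5157926460519 -0.06223693140120929 [0.18874013 1.02669187 0.91166182]
```

View pics/scene0.png

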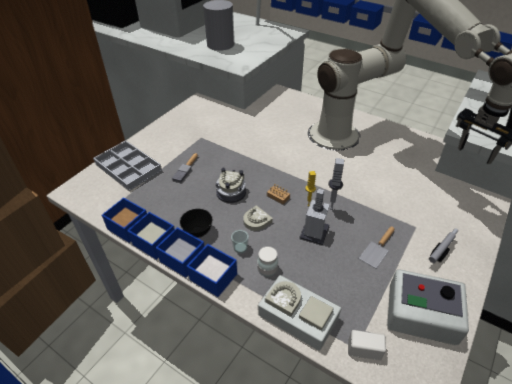

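View pics/side0.png

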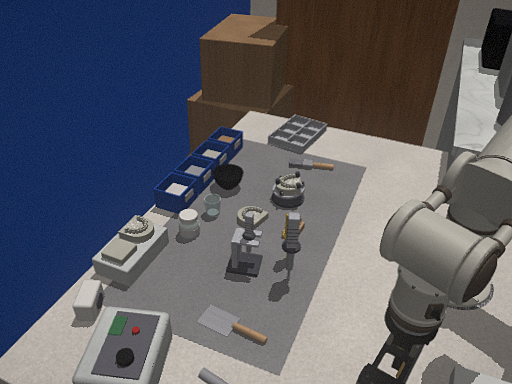

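The scene shows probe-like things: yellow at scene (311,185), a dark/grey one at (337,180), and one at (319,200) over the rest. I'll enlarge these.

Run:
```python
from h import *
a=cv2.imread('pics/scene0.png')[150:250,270:370]; b=cv2.imread('pics/side0.png')[195:285,215:315]
r=lambda i,k:cv2.resize(i,None,fx=k,fy=k,interpolation=cv2.INTER_CUBIC)
a=r(a,4);b=r(b,4); b=cv2.copyMakeBorder(b,0,400-b.shape[0],0,0,0)
c=r(cv2.imread('pics/scene0.png')[160:205,205:255],4);d=r(cv2.imread('pics/side0.png')[165:210,262:317],4)
bot_=np.zeros((180,800,3),np.uint8);bot_[:,:200]=c;bot_[:,400:620]=d
cv2.imwrite('pics/crop1.png',np.vstack([np.hstack([a,b]),bot_]))
```

```text
(no output)
```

View pics/crop1.png

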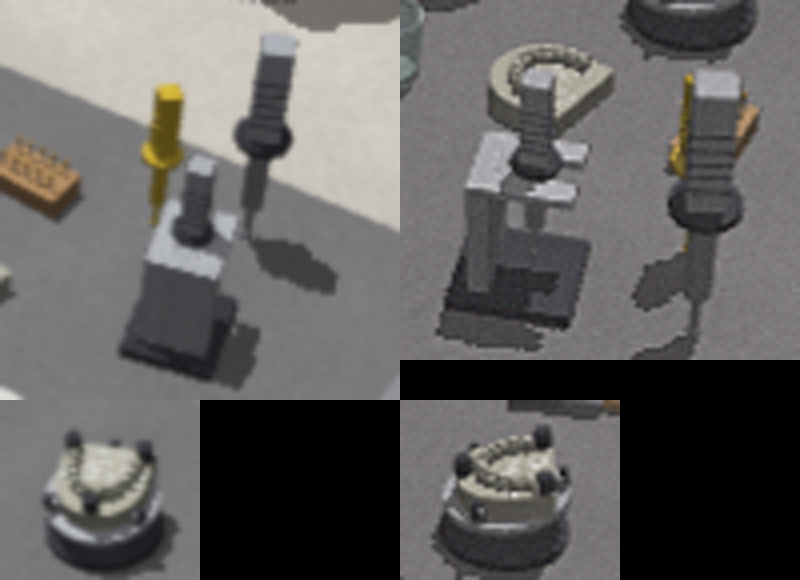

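The target is the grey probe hanging in the fork rest (scene ~(320,191) top, side ~(249,214)). It's the smaller of the two greys; the larger grey at scene (337,160) and the yellow at (311,173) are decoys that stand free. The cast is at scene (230,180).

Run:
```python
from h import *
s,d=load('scene0'),load('side0')
P=lambda u,o,k=4:(o[0]+u[0]/k,o[1]+u[1]/k)
S=lambda u:P(u,(270,150)); D=lambda u:P((u[0]-400,u[1]),(215,195))
S2=lambda u:P((u[0],u[1]-400),(205,160)); D2=lambda u:P((u[0]-400,u[1]-400),(262,165))
for n,a,b in [('probe top',S((201,165)),D((538,78))),('collar',S((196,232)),D((535,160))),('big top',S((279,45)),D((717,85))),('big tip',S((250,235)),D((694,338))),('yel top',S((170,92)),D((688,82))),('yel tip',S((155,222)),D((686,247))),
  ('stA',S2((73,438)),D2((463,467))),('stA',S2((73,438)),D2((543,483))),('stA',S2((73,438)),D2((543,440))),
  ('stB',S2((145,448)),D2((463,467))),('stB',S2((145,448)),D2((543,483))),('stB',S2((145,448)),D2((543,440))),
  ('stC',S2((90,498)),D2((463,467))),('stC',S2((90,498)),D2((543,483))),('stC',S2((90,498)),D2((543,440)))]:
    X=tri([(s,a),(d,b)]); e=max(np.linalg.norm(proj(s,X)-a),np.linalg.norm(proj(d,X)-b)); print(n,X.round(3),round(e,1))
# rest prong direction: fork corners at z .11: side view
for u in [(587,152),(578,190),(510,132),(470,190)]: print('fork',onz(d,D(u),.11).round(3))
for u in [(168,205),(237,218),(148,258),(222,275)]: print('fork scene',onz(s,S(u),.11).round(3))
c=bot.read_camera('wrist'); R=bot.current_tool_rot(); print(R,bot.current_ee_pos(), -np.array(c['R']).T@c['t'],np.round(c['R'],2),c['fx'])
```

```text
probe top [0.543 0.187 0.182] 0.0
collar [0.543 0.19  0.111] 0.6
big top [0.42  0.191 0.22 ] 0.0
big tip [ 0.418  0.194 -0.002] 0.0
yel top [0.459 0.119 0.16 ] 1.1
yel tip [0.453 0.115 0.001] 0.1
stA [ 0.572 -0.162  0.092] 9.1
stA [ 0.521 -0.21   0.047] 5.3
stA [ 0.531 -0.207  0.075] 0.8
stB [ 0.559 -0.099  0.119] 4.7
stB [ 0.509 -0.141  0.078] 0.8
stB [ 0.519 -0.138  0.105] 3.7
stC [ 0.582 -0.15   0.068] 0.8
stC [ 0.531 -0.197  0.023] 3.2
stC [ 0.542 -0.192  0.053] 7.7
fork [0.515 0.164 0.11 ]
fork [0.506 0.202 0.11 ]
fork [0.571 0.167 0.11 ]
fork [0.571 0.232 0.11 ]
fork scene [0.529 0.157 0.11 ]
fork scene [0.511 0.212 0.11 ]
fork scene [0.59  0.172 0.11 ]
fork scene [0.574 0.23  0.11 ]
[-3.56961001e-01 -3.12081729e+00  2.09166378e-03] [0.12967206 0.55970409 0.21386526] [0.05167351 0.57811404 0.38360051] [[ 0.22  0.97 -0.  ]
 [ 0.93 -0.21  0.28]
 [ 0.28 -0.07 -0.96]] 288.82736159480737
```

```bash
cat >> h.py <<'E'
from scipy.spatial.transform import Rotation as Ro
def rot(yaw):
    c,s=np.cos(yaw),np.sin(yaw); return Ro.from_matrix(np.array([[-c,-s,0],[-s,c,0],[0,0,-1]])).as_rotvec()
E
python3 - <<'E'
from h import *
bot.line_to([.13,.56,.32],max_speed=.3)
bot.goto([.535,.185,.30],rot(.27)); c=snap('wrist','w0')
bot.goto([.555,-.165,.24],rot(.27)); snap('wrist','w1'); 
bot.line_to([.59,-.165,.24],max_speed=.3); snap('wrist','w2'); 
print(bot.current_clock(),bot.current_joints())
cv2.imwrite('pics/v1.png',np.hstack([cv2.resize(load(f)['pixels'],(400,300)) for f in('w0','w1')]))
E
```

```text
4.3917 [-4.67859437e-01  2.39421370e-01  1.45363107e+00 -1.27921685e-04
  1.44903770e+00 -2.31056391e+00]
```

View pics/v1.png

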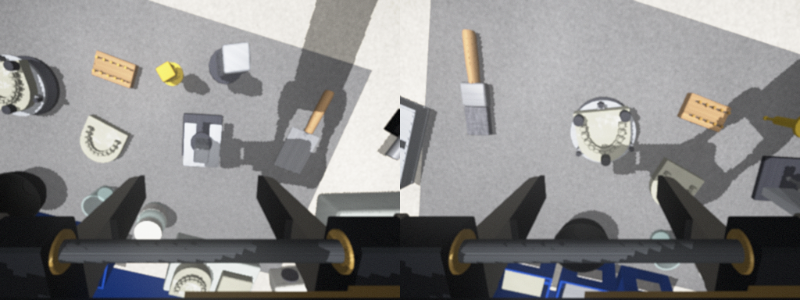

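w0 shows the rest with the probe at about (202,140) in the half-size picture. w1 shows the cast with studs at (578,120), (625,115) and the front one at (605,160). Next, the enlarged crops.

Run:
```python
from h import *
r=lambda i,k:cv2.resize(i,None,fx=k,fy=k,interpolation=cv2.INTER_CUBIC)
a=load('w1')['pixels'][110:220,205:315]; c2=load('w2'); s2=proj(c2,[[.582,-.15,.068],[.54,-.165,.075]]); print(s2)
x,y=s2[1].astype(int)-55; print(x,y); y=max(y,0)
b=c2['pixels'][y:y+110,x:x+110]
p=load('w0')['pixels'][130:220,215:305]
W=np.zeros((600,800,3),np.uint8); A=r(a,3.6);B=r(b,3.6);W[:A.shape[0],:396]=A;W[:B.shape[0],400:400+B.shape[1]]=B
p=load('w0')['pixels'][135:215,205:365]; p=r(p,2.5); W[400:,:400]=p
cv2.imwrite('pics/v2.png',W)
```

```text
[[270.02766889 173.62824567]
 [268.08414533 136.80380111]]
213 81
```

View pics/v2.png

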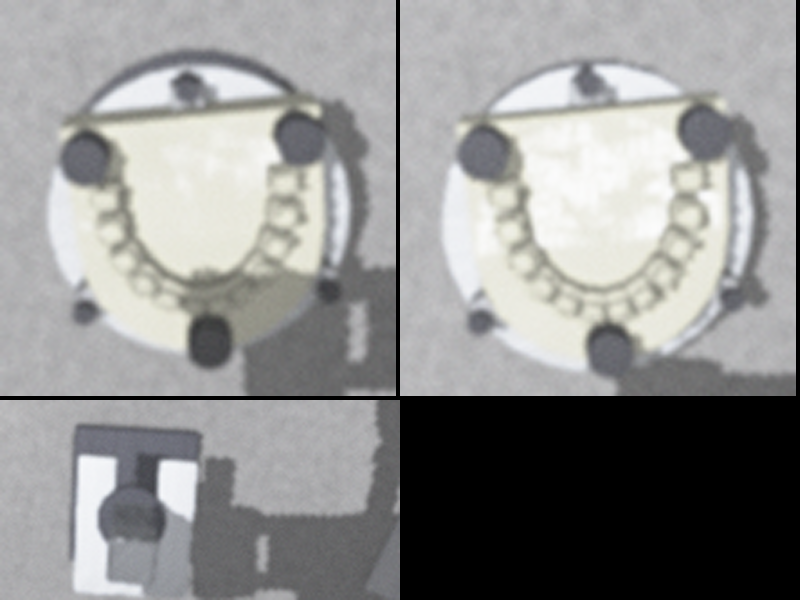

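```bash
cat > fit.py <<'E'
from h import *
from scipy.optimize import least_squares
s,d,w0,w1,w2=[load(f) for f in('scene0','side0','w0','w1','w2')]
L=np.array([[34,0,46],[-34,-34,46],[-34,34,46]])/1000
obs=[]
for c,o,pts in [(w1,(205,110),[(210,338),(85,155),(300,136)]),(w2,(213,81),[(208,346),(84,151),(304,129)])]:
    obs.append((c,np.array(pts)/3.6+o,1))
obs.append((s,np.array([(90,495),(73,436),(145,446)])/4+(205,160),1))
obs.append((d,np.array([(143,481),(143,437),(63,464)])/4+(262,165),1))
def studs(p): return np.array([p[0],p[1],.037])+(Ro.from_euler('z',p[2])*Ro.from_rotvec([p[3],p[4],0])).apply(L)
f=lambda p:np.concatenate([((proj(c,studs(p))-o)*w).ravel() for c,o,w in obs])
r=least_squares(f,[.54,-.165,.37,0,0]); 
if __name__=='__main__':
    print(r.x.round(4),studs(r.x).round(4),r.fun.round(1).reshape(4,-1))
    for i in range(3): print(tri([(c,o[i]) for c,o,w in obs[:4]]).round(4))
    q=lambda u:np.array([205+u[0]/2.5,135+(u[1]-400)/2.5])
    print('top',onz(w0,q((132,561)),.186),'tri',tri([(w0,q((132,561))),(s,(319.9,191)),(d,(249.5,214.3))]))
    print('collar',onz(w0,q((132,515)),.116))
    for a,b,z in [((75,428),(200,435),.012),((78,456),(76,590),.11),((198,460),(195,592),.11),((110,540),(155,540),.186),((110,542),(108,580),.186),((155,542),(155,583),.186)]:
        A,B=onz(w0,q(a),z),onz(w0,q(b),z); v=B-A; print(A.round(3),B.round(3),np.arctan2(v[1],v[0]).round(3))
E
python3 fit.py
```

```text
[ 0.5983 -0.1342  0.2383 -0.221  -1.9588] [[ 0.5427 -0.1374  0.0502]
 [ 0.5726 -0.1754 -0.0085]
 [ 0.567  -0.108  -0.0156]] [[ 16.6 -33.7  18.   21.3   2.3  33.8]
 [ 17.4 -33.9  16.5  28.5   0.3  42.6]
 [  9.7 -99.9   1.8 -72.9  -0.6 -67.9]
 [-10.1 -95.1 -15.6 -78.3  -1.1 -72.3]]
[ 0.6376 -0.1131 -0.3733]
[ 0.5723 -0.2359 -0.4668]
[ 0.5506 -0.0917 -0.3833]
top [0.54362656 0.18904025 0.186     ] tri [0.54352442 0.18752455 0.18377701]
collar [0.54146447 0.18856224 0.116     ]
[0.521 0.146 0.012] [0.504 0.223 0.012] 1.788
[0.521 0.155 0.11 ] [0.59  0.171 0.11 ] 0.237
[0.507 0.213 0.11 ] [0.574 0.232 0.11 ] 0.276
[0.537 0.178 0.186] [0.532 0.196 0.186] 1.843
[0.538 0.178 0.186] [0.554 0.182 0.186] 0.214
[0.533 0.196 0.186] [0.55  0.201 0.186] 0.282
```

```bash
sed -i 's/(90,495),(73,436),(145,446)/(90,95),(73,36),(145,46)/; s/(143,481),(143,437),(63,464)/(143,81),(143,37),(63,64)/' fit.py; python3 fit.py | head -11
# careful: side left/right assignment
sed 's/(143,81),(143,37),(63,64)/(63,64),(143,37),(143,81)/' fit.py > fit2.py; python3 fit2.py | head -10
```

```text
[ 0.5374 -0.1592  0.3495  0.1399  0.3075] [[ 0.5828 -0.1486  0.0701]
 [ 0.5333 -0.204   0.086 ]
 [ 0.5116 -0.1403  0.0953]] [[ -0.3  -2.1  -0.6   0.    0.5   3.2]
 [  0.3  -2.1  -0.6  -1.1   1.4   1.9]
 [  0.5   1.2   0.3  -0.4  -0.2  -1.9]
 [-19.9  -4.6  -0.3  -2.3  20.   -0.2]]
[ 0.5645 -0.1544  0.0688]
[ 0.5331 -0.2042  0.0801]
[ 0.5285 -0.133   0.0924]
top [0.54362656 0.18904025 0.186     ] tri [0.54352442 0.18752455 0.18377701]
collar [0.54146447 0.18856224 0.116     ]
[ 0.5468 -0.1631  0.3622 -0.016   0.1454] [[ 0.5842 -0.1482  0.0776]
 [ 0.5334 -0.2037  0.088 ]
 [ 0.5092 -0.1402  0.0869]] [[-0.1  0.9 -0.5  0.4  0.5  0.1]
 [ 0.6  0.5 -0.4 -0.8  1.1 -0.6]
 [ 0.2 -0.   0.4 -0.8  0.3 -0.5]
 [-0.2 -2.2 -0.3 -2.7  0.5 -2.1]]
[ 0.5836 -0.1483  0.0729]
[ 0.5331 -0.2042  0.0801]
[ 0.5096 -0.1402  0.0812]
top [0.54362656 0.18904025 0.186     ] tri [0.54352442 0.18752455 0.18377701]
```

Run:
```python
from h import *
R=rot(.255)
bot.line_to([.55,-.10,.33],max_speed=.3)
bot.goto([.5428,.1882,.28],R); bot.set_gripper(.6,30)
bot.line_to([.5428,.1882,.136],max_speed=.12)
print(bot.current_contact_force()); bot.set_gripper(0,30); 
print(bot.current_opening()*.092,bot.current_grip_force(),bot.current_contact_force(),bot.current_clock())
bot.line_to([.5428,.1882,.25],max_speed=.12); bot.hold(.3)
print(bot.current_ee_pos(),bot.current_opening()*.092,bot.current_contact_force())
snap('side','side1');snap('scene','scene1'); P=np.array([.5428,.1882,.25+.019])
W=np.zeros((500,800,3),np.uint8)
for i,n in enumerate(('side1','scene1')):
    c=load(n); q=proj(c,[P,P-[0,0,.13]]); print(q)
    x,y=np.maximum((q.mean(0)-50).astype(int),0); print(x,y); W[:400,i*400:i*400+400]=cv2.resize(c['pixels'][y:y+100,x:x+100],(400,400),interpolation=cv2.INTER_CUBIC)
cv2.imwrite('pics/v3.png',W)
```

```text
[ 0.2334582  -0.42227074  0.38256078]
0.020195797120353083 29.557154774665833 [ 0.43962931 -0.25573154 -0.27962343] 8.7167
[0.54259604 0.18817479 0.24951077] 0.020031650206140596 [-0.71672519  0.03846096 -1.03780955]
[[249.74883561 187.70077208]
 [248.97094259 227.34633646]]
199 157
[[323.67573748 170.30525256]
 [319.2779264  201.21716282]]
271 135
```

View pics/v3.png

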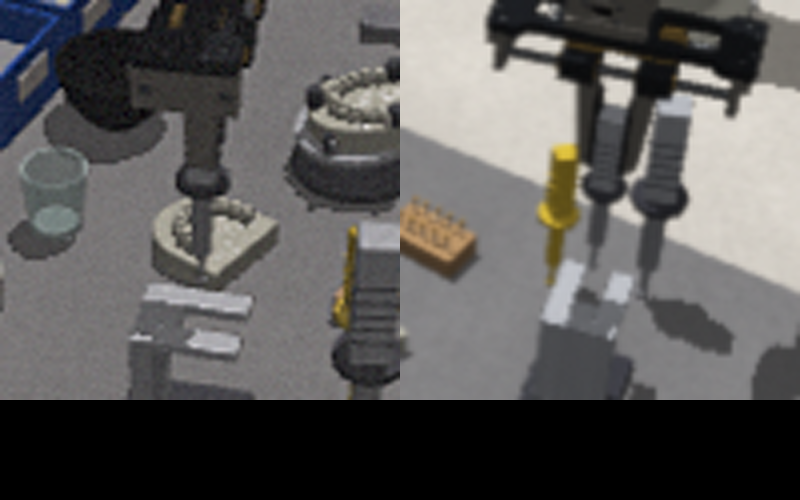

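The side and scene crops show the probe held upright and clear of the fork. The tip is where predicted, about (250,227) in side and (319,201) in scene. Touching off now.

```bash
cat > touch.py <<'E'
from h import *
import sys
S={'F':(.584,-.1483,.0765),'R':(.5334,-.2038,.0865),'L':(.5093,-.1402,.0855)}
def touch(k):
    x,y,z=S[k]; z0=z+.111
    bot.line_to([x,y,z0+.022],max_speed=.2); bot.hold(.3)
    f0=bot.current_contact_force()[2]
    bot.line_to([x,y,z0+.005],max_speed=.05); log=[]; zz=z0+.005
    while zz>z0-.010:
        zz-=.001; bot.line_to([x,y,zz],max_speed=.02); bot.hold(.05)
        f=bot.current_contact_force()[2]-f0; log.append((round((zz-z0)*1e3),round(f,2)))
        if f>3.4: break
    bot.hold(.7); print(k,log[-8:],bot.current_contact_force()[2]-f0,bot.current_ee_pos(),bot.current_clock())
    snap('side','t'+k);snap('scene','u'+k)
    bot.line_to([x,y,z0+.022],max_speed=.08)
    return f>3.0
E
python3 - <<'E'
from touch import *
bot.line_to([.585,.02,.255],max_speed=.25); bot.line_to([.584,-.1483,.235],max_speed=.25)
print(touch('F'))
W=np.zeros((400,800,3),np.uint8)
for i,n in enumerate(('tF','uF')):
    c=load(n); q=proj(c,[.55,-.16,.09])[0]; x,y=(q-40).astype(int); W[:,i*400:i*400+400]=cv2.resize(c['pixels'][y:y+80,x:x+80],(400,400),interpolation=cv2.INTER_CUBIC)
cv2.imwrite('pics/v4.png',W)
E
```

```text
F [(3, np.float64(-0.63)), (2, np.float64(1.02)), (1, np.float64(1.75)), (0, np.float64(3.4)), (-1, np.float64(2.52)), (-2, np.float64(2.76)), (-3, np.float64(3.21)), (-4, np.float64(4.48))] 3.9624568259532507 [ 0.58402292 -0.14832664  0.18352109] 16.35
True
```

View pics/v4.png

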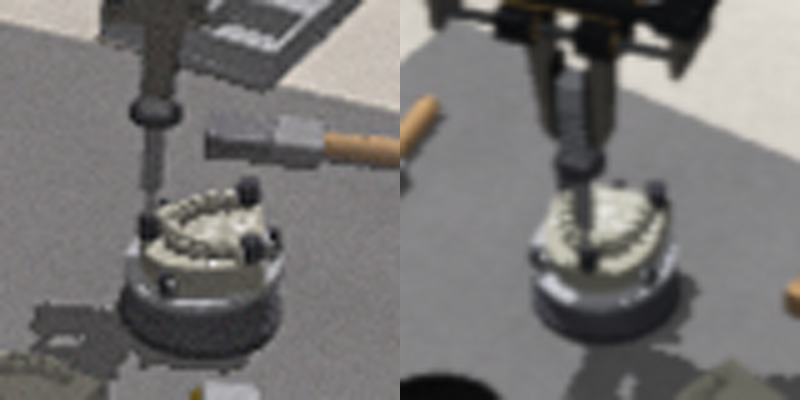

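Both views show the tip centred on the front stud, with about 4 N (about 4 mm pushed in). Next the right and left studs, with averaged force.

```bash
python3 - <<'E'
s=open('touch.py').read()
s=s.replace("bot.hold(.05)\n        f=bot.current_contact_force()[2]-f0","f=favg()-f0").replace("f0=bot.current_contact_force()[2]","f0=favg()").replace("f>3.4","f>3.6").replace("bot.current_contact_force()[2]-f0","favg()-f0")
s=s.replace("def touch","def favg():\n    v=[]\n    for _ in range(6): bot.hold(.03); v.append(bot.current_contact_force()[2])\n    return np.mean(v)\ndef touch",1)
open('touch.py','w').write(s)
E
python3 - <<'E'
from touch import *
if touch('R'): touch('L')
W=np.zeros((400,800,3),np.uint8)
for i,n in enumerate(('tR','uR','tL','uL')):
    c=load(n); q=proj(c,[.55,-.16,.09])[0]; x,y=(q-[20,30]).astype(int); W[:,i*200:i*200+200]=cv2.resize(c['pixels'][y:y+80,x:x+40],(200,400),interpolation=cv2.INTER_CUBIC)
cv2.imwrite('pics/v5.png',W)
E
```

```text
R [(3, np.float64(0.14)), (2, np.float64(-0.01)), (1, np.float64(0.29)), (0, np.float64(1.33)), (-1, np.float64(2.92)), (-2, np.float64(2.66)), (-3, np.float64(3.41)), (-4, np.float64(3.71))] 3.9663620657610252 [ 0.53343783 -0.20381906  0.19353113] 23.3917
L [(4, np.float64(0.25)), (3, np.float64(0.18)), (2, np.float64(0.16)), (1, np.float64(0.82)), (0, np.float64(2.74)), (-1, np.float64(3.03)), (-2, np.float64(3.5)), (-3, np.float64(4.05))] 3.8437626049826745 [ 0.50933228 -0.14023502  0.19353459] 29.95
```

View pics/v5.png

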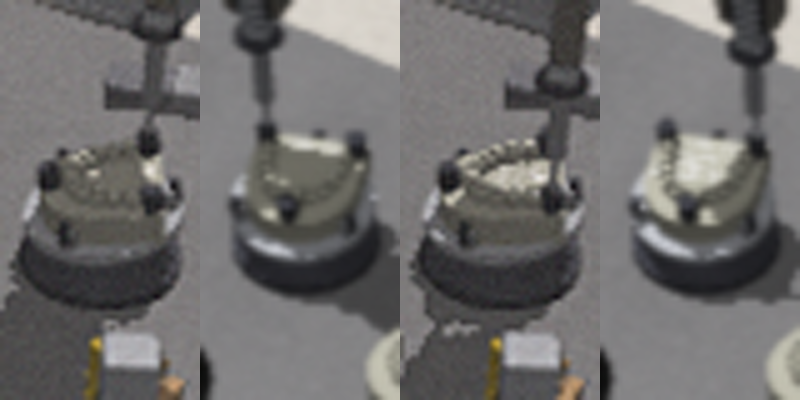

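Both touches are on the stud tops with about 4 N. Now I'll return the probe.

Run:
```python
from touch import *
bot.line_to([.56,-.09,.255],max_speed=.25); bot.line_to([.575,.05,.26],max_speed=.25)
bot.line_to([.5428,.1882,.26],max_speed=.2)
bot.line_to([.5428,.1882,.143],max_speed=.1); bot.hold(.3); f0=favg()
z=.143
while z>.1345:
    z-=.001; bot.line_to([.5428,.1882,z],max_speed=.02); f=favg()-f0
    if f>1.2: break
print(z,f,bot.current_contact_force())
bot.set_gripper(.5); bot.hold(.3)
bot.line_to([.5428,.1882,.30],max_speed=.15); bot.hold(.5)
W=np.zeros((400,800,3),np.uint8)
for i,n in enumerate(('side','scene')):
    c=snap(n,n+'9'); q=proj(c,[.543,.188,.13])[0]; x,y=(q-[40,40]).astype(int); W[:,i*400:i*400+400]=cv2.resize(c['pixels'][y:y+80,x:x+80],(400,400),interpolation=cv2.INTER_CUBIC)
    print(n,x,y,proj(c,[[.543,.188,.186],[.543,.188,.113]]))
cv2.imwrite('pics/v6.png',W); print(bot.current_clock())
```

```text
0.13499999999999998 7.434748775984854 [-2.15647221 -0.10472862  5.64282751]
side 208 189 [[249.20071272 213.55336638]
 [248.78948035 234.60322768]]
scene 278 163 [[320.71382536 190.56892153]
 [318.38249852 206.89690174]]
40.675
```

View pics/v6.png

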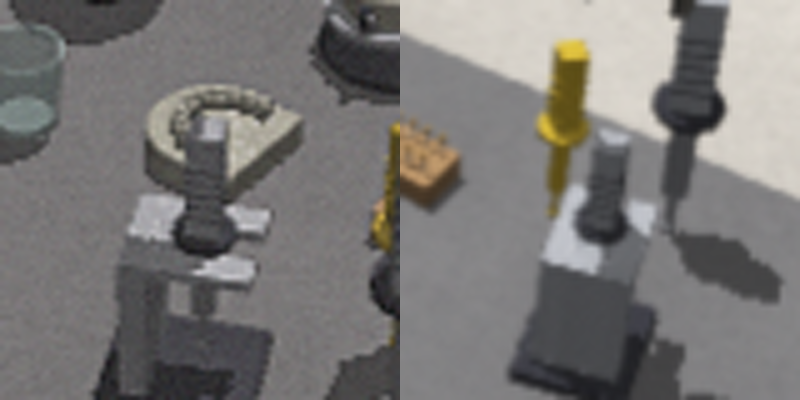

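The crops show the probe hanging upright in the fork, collar on the prongs (side ~(249,235), scene ~(318,207)), same as at the start. The gripper is clear.

```bash
python3 -c "
from workcell import bot
print(bot.job_done())"
```

```text
the job is handed in; nothing more can be done
None
```

I pressed the probe on the front, right and left studs in that order, about 4 N each, hung it upright in its rest again and handed the job in at about 41 s; no verdict was returned.

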